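Start the centrifuge rotor's lid screw without crossing the thread

TASK

Start the lid screw of the black centrifuge rotor on the bench stand so that its thread is not crossed: turn its black knob backward (anticlockwise seen from above) until the screw drops into the thread, and only then turn it forward (clockwise) one full turn from there. Finish while still gripping the knob, holding the screw just started at that one turn, and leave everything else on the bench where it stands.

Things in the scene. Friction and masses are not known exactly. Their poses are not given: they have to be found in the camera images.
- knob_centre (a point): centre of the lid screw's black round knob: on the vertical screw axis, half-way up the knob. Knob 40 mm diameter, 30 mm high, finely ribbed, with an aluminium disc and one white index mark on top; can be gripped at any yaw from above. Its underside is 22 mm above the lid's bushing when screw_lift reads 0, lower by the value of screw_lift. Under it a 33 mm washer moves up and down with it.
- rotor: black rotor, 180 mm diameter, on a grey stand, fixed on the bench at a place that differs each time; origin on the screw axis at bench height. Its clear flat lid tops out at 100 mm above the bench, the lid's 60 mm wide metal bushing at 108 mm. Rotor and lid do not turn.
- lid_screw (a joint): turn of the knob, rad: grows backward (anticlockwise from above), no stops, friction 0.03 Nm, stays where left. Starts at -0.4 to 0.4 with the screw standing on top of the hub's right-hand thread. Turned backward it climbs 5 mm per turn and after 0.8 to 2.8 rad (varies) runs off the thread's end and drops 5 mm by its weight (0.16 kg); a firm grip holds it up until the hand presses down or lets go.
- screw_lift (a joint): depth of the captive screw, m, grows downward: 0 standing on the very end of the thread (highest point), 0.005 just after it has dropped there, then 0.005 more per turn forward: 0.010 after one full turn from the drop. If turned on backward after the drop it climbs again, 0.005 per turn. Axial play 0.0008; tight at 0.015. While turning, a hand that stays at one height just slips along the knob.
- flask: conical glass flask, 66 mm wide, 102 mm high; bystander, origin at the centre of its underside
- media_bottle: glass bottle with blue cap, 56 mm wide, 105 mm high; bystander, origin at the centre of its underside
- tube_rack: white rack of capped tubes, 190 x 66 mm, 74 mm high, beside the rotor; bystander, origin at the centre of its underside
- petri_dish: closed clear dish, 93 mm wide, 16 mm high, beside the rotor; bystander, origin at the centre of its underside
- beaker: glass beaker, 68 mm wide, 85 mm high, beside the rotor; bystander, origin at the centre of its underside
- reagent_jar: white jar with red cap, 60 mm wide, 75 mm high; bystander, origin at the centre of its underside
Things that resemble listed ones, but are neither listed nor needed, are in the scene too. Of the things that look like the rotor, the middle-sized one is meant.

How it is judged:
On the way:
1. the screw has been turned backward off the end of the thread and has dropped into it (value of joint lid_screw above 0.9 rad and value of joint screw_lift above 0.0032 m), for 0.1 s.
At the end, for the whole second after the job is handed in: After the drop the screw is wound in by one turn counted from the drop, give or take about a third of a turn (screw_lift 8.2 to 11.8 mm), it is at rest, and the fingers still grip its knob (more than 3 N) (value of joint screw_lift between 0.0082 and 0.0118 m and contact force between the fingers and lid_screw above 3 N and velocity of joint lid_screw between -0.1 and 0.1 rad/s); the arm keeps its last pose, push and grip.
It fails at once if the screw is driven forward (by more than about a sixth of a turn) before it has dropped into the thread, crossing it (value of joint lid_screw below -1.5 rad and value of joint screw_lift below 0.005 m).
It fails at once if a bystander is pushed or knocked over (moved by more than 30 mm) (distance of any of flask, media_bottle, tube_rack, petri_dish, beaker, reagent_jar from where it was at the start of the episode above 0.03 m).
It also fails if it takes over 72 s, if anything falls off the work surface, if the arm or the gripper's body presses on something with over 40 N, if the wrist force passes 120 N, or if a joint passes its speed limit or range.

ROBOT

A 6-joint arm with a two-finger parallel gripper is mounted at the origin on the work surface. World frame = base frame: x ahead of the robot, y to its left, z up, the work surface at z = 0. Lengths are in m, angles in rad, forces in N, time in s.
With the tool pointing down it reaches from about 0.35 to 0.85 m from the base axis. Payload 8.1 kg.
Tool frame: the origin (TCP) lies where the fingers leave the gripper's body, on its centre line; the fingertips stand 84 mm ahead of it and the grasp point (between the pads) lies 65 mm ahead of it (grasp_offset is the distance from the TCP to the grasp point, in m); x points along the fingers, y is the direction in which the jaws open and shut, and the axes are right-handed (so a half turn about x gives the same grasp; the last joint's range is limited). The gripper opens to 93 mm and grips with 3 to 60 N. Pads are 15 mm wide; open, the fingers measure 128 mm over their backs; the gripper's body (75 mm by 188 mm) begins 65 mm behind the grasp point.
Start: joints at [-1.294, 0.13, 1.488, -0, 1.523, -0.085], TCP at [0.212, -0.561, 0.303] pointing down, gripper open.
Joint ranges: [-2.96, 2.96], [-0.89, 2.26], [0.02, 2.5], [-1.34, 4.48], [0, 2.73], [-2.66, 2.66]. Speed limits (rad/s): [2.39, 2.39, 2.79, 3.14, 3.14, 3.14].

INTERFACE

Orientations are given as a unit quaternion [x, y, z, w].
In Python, from rig import sense, capture, close_job, trace, grasp_offset gives the robot as it stands. The module is installed in compiled form; this text tells all that it offers.
- The arm moves only by the tool jog_arm, never from a script. Its arguments are lists of equal length, an entry for each row: "translation": the shift along the tool's x, y, z in units of 0.03 m (1.0 is 0.03 m), a list of three; "dr": the turn, a rotation vector about the tool's x, y, z in units of 10 degrees (1.0 is 10 degrees), a list of three. A call has 1 to 8 rows; each row shifts and turns the commanded pose from where the row before left it, along the tool's axes as they then stand; what a row does not reach is not made up. A row lasts 1/8 s, in which the tool goes at most 62.5 mm and 10.7 degrees, less where a joint would pass 70% of its speed; a pose out of reach is approached as far as the arm can. A call with a number of a shift or a turn outside -1 to 1 is refused whole. A call with a gripper value outside its range is refused whole. "hand" is the opening in per cent of the stroke, from 0 (shut) to 100 (fully open), set as the call begins (left out, the last holds). The fingers move at their own pace and stop on an object; "grip_force" is the grip in N (left out, the last holds). Time passes only in rows, so rows that do not move let the fingers close. It gives the time, the measured TCP pose, the force and the opening at its end, in the units of the state.
- sense(): the state, without advancing time (a new reading comes with each control period).
- capture(name): name is "scene" or "top"; returns a dict with "img" (384x512x3 uint8, blue, green, red), "vfov" (degrees; the focal length in pixels is half the picture's height over the tangent of half this angle, whatever the lens; pixels are square), "cx", "cy" (the principal point, pixels), "cam_to_world" (4x4, takes a point from camera to world coordinates). Camera axes: x right, y down, z forward; pixel columns grow to the right and rows downward; lengths in m; the calibration is good to about 2 mm. A picture is of the moment at which its call begins. There is no depth.
- close_job(): hands the job in, once; it reports no verdict.
Trained networks look in a picture, given as the dict that the camera call returned (one of the last four; its "shot" number tells which), for a name from the list of things; names that differ only in an ending like _2 or _b are one class to them, and where a whole thing is asked for, a point or a joint stands for the part that bears it (a point fixed in the world has none). Each returns a list of dicts, best first, with "score" (0 to 1); they miss things now and then, are a little off and sometimes report something else, mostly with a low value. They report only what shows in the picture. A call takes as long as a camera call. They do not tell look-alikes from the thing itself.
- trace(thing, picture): "pixels" (384x512 bool, what is visible of it) and "at" ([column, row] in pixels, amid what is visible of it).
The state is a dict: "t": time; "q": joint angles; "dq": joint speeds; "joint_torque": joint torques, N m; "tcp_pos": TCP position; "tool_rot": TCP orientation; "force": force on the tool from outside, world axes, zero at the start; "ft_torque": the same for the moment, N m; "opening": finger opening in m.
Only numpy, scipy, OpenCV 4.12 (cv2) and the standard library are available. Lean on these libraries where they do the work, as an engineer would, in place of code of your own. Each camera call takes 0.05 s, during which the arm holds its last target.

## Working session

There is one attempt and no reset: what is moved stays moved. The work goes in short steps, Python scripts to look and compute and a tool call to move; the robot and the scene stay as the last step left them, time stands still between calls to the robot, and variables do not carry over. Pictures are saved under pics/ and viewed, and the job is handed in when it is done.

Besides the shell and the picture viewer there is one more tool, called after "Request:" in YAML: its name, and indented under it one key for each argument. jog_arm: Moves the arm, as the interface text tells. Its arguments: {"type":"object","properties":{"translation":{"type":"array","items":{"type":"array","items":{"type":"number"}}},"dr":{"type":"array","items":{"type":"array","items":{"type":"number"}}},"hand":{"type":"number"},"grip_force":{"type":"number"}},"required":["translation","dr"]}

```bash
mkdir -p pics
cat > a.py <<'E'
from rig import sense,capture,trace
import cv2,numpy as np
s=sense();print({k:np.round(v,4) for k,v in s.items()})
for n in("scene","top"):
    c=capture(n);cv2.imwrite(f"pics/{n}0.png",c["img"]);print(n,c["vfov"],c["cx"],c["cy"],np.round(c["cam_to_world"],4).tolist())
    for th in("rotor","knob_centre","lid_screw"):
        for d in trace(th,c):
            ys,xs=np.where(d["pixels"]);print(th,round(d["score"],2),d["at"],xs.min(),xs.max(),ys.min(),ys.max(),len(xs))
E
python3 a.py
```

```text
{'t': np.float64(0.0), 'q': array([-1.2944,  0.1312,  1.4893,  0.    ,  1.523 , -0.0854]), 'dq': array([-0.0005, -0.0007,  0.0021,  0.0006,  0.0008,  0.0006]), 'joint_torque': array([-2.20000e-03, -5.59839e+01, -4.91772e+01,  7.68000e-02,
        3.59000e-02, -2.00000e-04]), 'tcp_pos': array([ 0.2123, -0.5608,  0.3017]), 'tool_rot': array([-0.6955, -0.1279,  0.6956, -0.1265]), 'force': array([-0.2242, -0.2239,  0.6019]), 'ft_torque': array([-0.0273,  0.0802,  0.0202]), 'opening': np.float64(0.0933)}
scene 55.15282533455877 262.31865280178704 186.63349783382418 [[-0.5758, 0.5373, -0.6163, 1.2269], [0.8175, 0.3908, -0.423, 0.5065], [0.0136, -0.7474, -0.6643, 0.9412], [0.0, 0.0, 0.0, 1.0]]
rotor 0.92 [356.9, 198.5] 337 375 182 219 1102
rotor 0.72 [183.8, 219.0] 143 221 184 259 4397
rotor 0.67 [286.2, 214.8] 262 317 192 244 2183
knob_centre 0.66 [358.4, 188.8] 354 363 182 193 95
knob_centre 0.66 [176.0, 194.0] 169 188 184 210 425
knob_centre 0.62 [291.4, 201.5] 285 296 192 208 166
lid_screw 0.83 [177.4, 196.5] 170 187 184 208 341
lid_screw 0.66 [359.1, 187.2] 354 363 181 194 105
lid_screw 0.55 [288.3, 197.7] 285 297 192 208 164
top 52.7124988633645 249.71131451583332 194.37446163726617 [[0.0208, -0.9895, 0.1431, 0.3448], [-0.9998, -0.0213, -0.0023, -0.0261], [0.0054, -0.143, -0.9897, 1.2037], [0.0, 0.0, 0.0, 1.0]]
rotor 0.96 [154.1, 275.8] 131 178 255 302 1799
rotor 0.71 [290.0, 128.3] 252 332 86 166 5127
rotor 0.55 [204.5, 202.4] 173 234 173 232 2945
knob_centre 0.81 [292.2, 118.4] 286 306 104 126 369
knob_centre 0.74 [113.3, 162.5] 101 126 153 175 461
knob_centre 0.55 [233.6, 163.6] 222 244 153 177 448
knob_centre 0.52 [201.3, 201.0] 194 208 192 207 184
lid_screw 0.8 [294.7, 115.4] 286 307 104 126 402
lid_screw 0.48 [200.3, 197.6] 194 208 192 207 188
lid_screw 0.47 [149.1, 280.2] 144 155 274 285 110
```

```bash
python3 -c "
import cv2
for n in('scene','top'):
    i=cv2.imread(f'pics/{n}0.png');cv2.imwrite(f'pics/{n}0b.png',cv2.resize(i,(800,600),interpolation=cv2.INTER_CUBIC))"
```

```text
(no output)
```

View pics/scene0b.png

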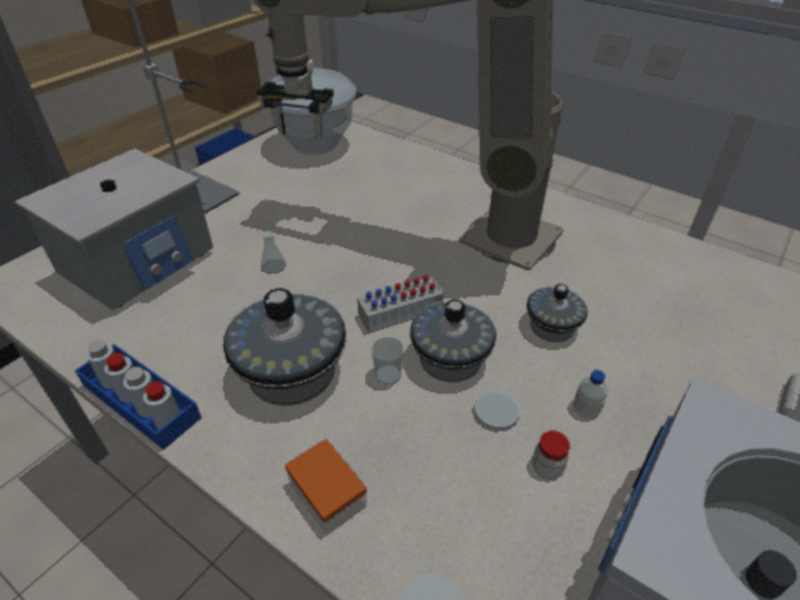

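View pics/top0b.png

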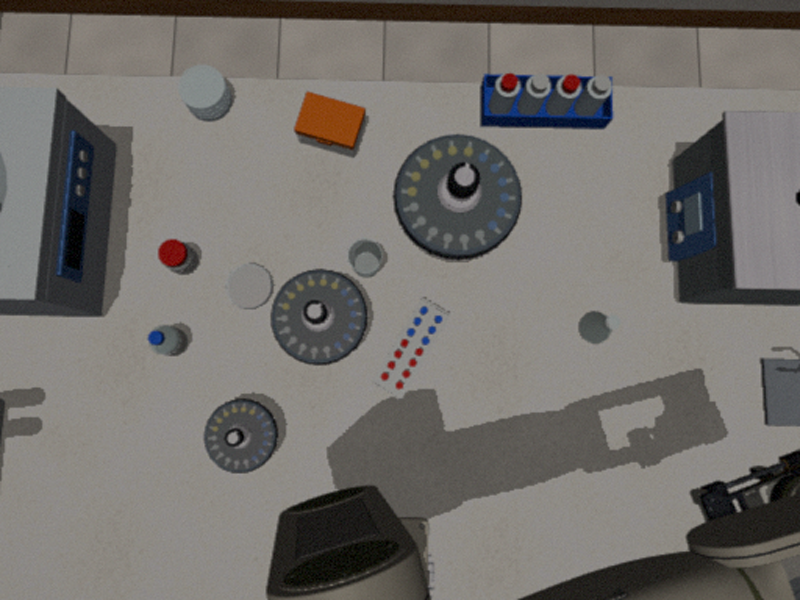

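The middle-sized rotor is the one at (204,202) in top and (286,215) in scene. I'll localize its knob.

```bash
cat > h.py <<'E'
import numpy as np,cv2
def ray(c,p):
    f=384/2/np.tan(np.radians(c["vfov"])/2)
    d=np.array([(p[0]-c["cx"])/f,(p[1]-c["cy"])/f,1.0]);M=c["cam_to_world"]
    d=M[:3,:3]@d;return M[:3,3],d/np.linalg.norm(d)
def plane(c,p,z):
    o,d=ray(c,p);return o+d*(z-o[2])/d[2]
def proj(c,X):
    f=384/2/np.tan(np.radians(c["vfov"])/2);M=c["cam_to_world"]
    v=(np.atleast_2d(X)-M[:3,3])@M[:3,:3];return v[:,:2]/v[:,2:]*f+[c["cx"],c["cy"]]
def tri(rs):
    A=sum(np.eye(3)-np.outer(d,d) for o,d in rs);b=sum((np.eye(3)-np.outer(d,d))@o for o,d in rs)
    return np.linalg.solve(A,b)
E
cat > b.py <<'E'
from h import *
from rig import capture,trace
R={"scene":(290,200),"top":(201,201)};rs=[];rr=[]
for n in R:
    c=capture(n)
    for th in("rotor","knob_centre","lid_screw"):
        for d in trace(th,c):
            if np.hypot(*(np.array(d["at"])-R[n]))<22:
                ys,xs=np.where(d["pixels"]);m=((xs.min()+xs.max())/2,(ys.min()+ys.max())/2)
                print(n,th,d["at"],xs.mean(),ys.mean(),m,"z.145->",plane(c,m,.145).round(4),plane(c,(xs.mean(),ys.mean()),.145).round(4))
                if th=="rotor": print(" z.09",plane(c,m,.09).round(4)); 
                if th=="knob_centre":rs.append(ray(c,m))
    cr=c["img"][R[n][1]-45:R[n][1]+50,R[n][0]-50:R[n][0]+50]
    cv2.imwrite(f"pics/z_{n}.png",cv2.resize(cr,None,fx=6,fy=6,interpolation=cv2.INTER_CUBIC))
print("tri",tri(rs))
E
python3 b.py
```

```text
scene rotor [286.6, 212.4] 289.5051871898963 216.68155164636897 (np.float64(289.5), np.float64(218.0)) z.145-> [0.5556 0.146  0.145 ] [0.551  0.1431 0.145 ]
 z.09 [0.5092 0.1211 0.09  ]
scene knob_centre [291.7, 199.4] 290.86170212765956 199.07978723404256 (np.float64(291.0), np.float64(199.5)) z.145-> [0.485  0.1074 0.145 ] [0.4836 0.106  0.145 ]
scene lid_screw [288.3, 198.9] 290.90555555555557 198.79444444444445 (np.float64(291.0), np.float64(199.0)) z.145-> [0.483  0.1062 0.145 ] [0.4824 0.1055 0.145 ]
scene lid_screw [290.2, 217.4] 289.6023497514686 216.5716222322639 (np.float64(290.0), np.float64(217.5)) z.145-> [0.553  0.1461 0.145 ] [0.5504 0.1431 0.145 ]
top rotor [203.3, 203.6] 203.6231884057971 202.88702239789197 (np.float64(203.5), np.float64(203.0)) z.145-> [0.4712 0.0979 0.145 ] [0.4715 0.0976 0.145 ]
 z.09 [0.4777 0.1044 0.09  ]
top knob_centre [200.5, 200.6] 201.09313725490196 199.55392156862746 (np.float64(201.0), np.float64(199.5)) z.145-> [0.4807 0.1052 0.145 ] [0.4806 0.1049 0.145 ]
top lid_screw [198.8, 199.4] 201.2741116751269 199.37055837563452 (np.float64(201.0), np.float64(199.5)) z.145-> [0.4807 0.1052 0.145 ] [0.4811 0.1044 0.145 ]
top lid_screw [200.4, 198.1] 201.06666666666666 199.48333333333332 (np.float64(201.0), np.float64(199.5)) z.145-> [0.4807 0.1052 0.145 ] [0.4808 0.105  0.145 ]
tri [0.48127123 0.10554505 0.14107971]
```

View pics/z_top.png

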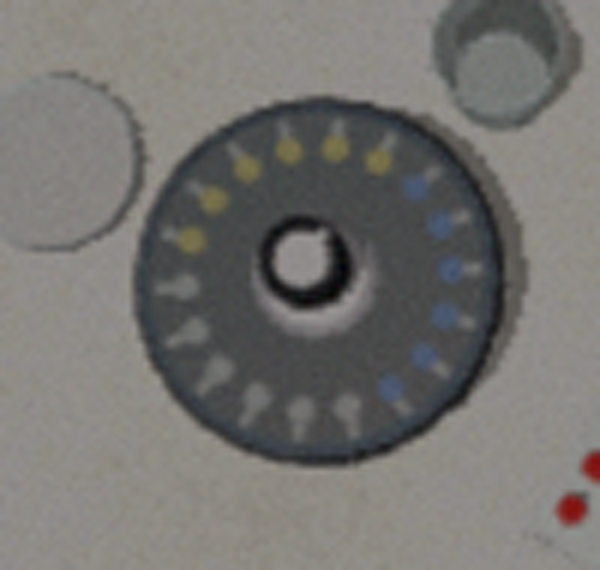

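View pics/z_scene.png

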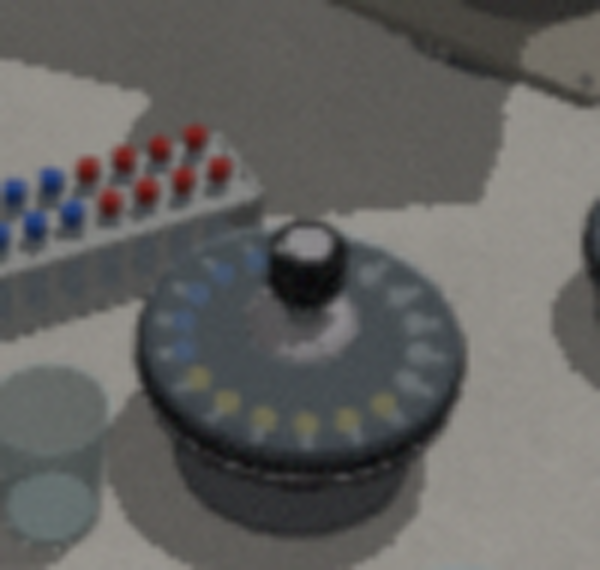

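```bash
cat > st.py <<'E'
import sys,numpy as np
from rig import sense
from scipy.spatial.transform import Rotation as R
s=sense();r=R.from_quat(s["tool_rot"]);M=r.as_matrix()
T=np.array([float(a) for a in sys.argv[1:4]]) if len(sys.argv)>3 else np.array([.4805,.105,.145])
g=s["tcp_pos"]+M[:,0]*.065
print("t",round(s["t"],2),"tcp",s["tcp_pos"].round(4),"grasp",g.round(4),"q",s["q"].round(3))
print("axes\n",M.round(4)); print("F",s["force"].round(2),"M",s["ft_torque"].round(3),"open",round(s["opening"],4))
print("shift to target (tool, 0.03 units)",(M.T@(T-g)/.03).round(3))
x=np.cross(M[:,0],[0,0,-1]);print("tilt fix (tool, 10deg)",(M.T@x/np.radians(10)).round(3))
E
python3 st.py; python3 -c "from rig import grasp_offset;print(grasp_offset)"
```

```text
t 0.8 tcp [ 0.2124 -0.5612  0.3027] grasp [ 0.2124 -0.5612  0.2377] q [-1.294  0.13   1.488  0.     1.523 -0.085]
axes
 [[ 0.      0.3539 -0.9353]
 [-0.     -0.9353 -0.3539]
 [-1.      0.     -0.    ]]
F [-0.09  0.25  0.58] M [-0.005 -0.014  0.002] open 0.0932
shift to target (tool, 0.03 units) [  3.092 -17.605 -16.218]
tilt fix (tool, 10deg) [-0. -0. -0.]
0.0653
```

Request:
jog_arm:
  translation:
    - [0,-0.73,-0.67]
    - [0,-0.73,-0.67]
    - [0,-0.73,-0.67]
    - [0,-0.73,-0.67]
    - [0,-0.73,-0.67]
    - [0,-0.73,-0.67]
    - [0,-0.73,-0.67]
    - [0,-0.73,-0.67]
  dr:
    - [0,0,0]
    - [0,0,0]
    - [0,0,0]
    - [0,0,0]
    - [0,0,0]
    - [0,0,0]
    - [0,0,0]
    - [0,0,0]

```text
t: 1.8
tcp_pos: [0.3011, -0.3395, 0.3029]
tool_rot: [0.696, 0.127, -0.695, 0.127]
force: [0.2, 0.6, -0.2]
opening: 0.0933
```

Request:
jog_arm:
  translation:
    - [0,-0.73,-0.67]
    - [0,-0.73,-0.67]
    - [0,-0.73,-0.67]
    - [0,-0.73,-0.67]
    - [0,-0.73,-0.67]
    - [0,-0.73,-0.67]
    - [0,-0.73,-0.67]
    - [0,-0.73,-0.67]
  dr:
    - [0,0,0]
    - [0,0,0]
    - [0,0,0]
    - [0,0,0]
    - [0,0,0]
    - [0,0,0]
    - [0,0,0]
    - [0,0,0]

```text
t: 2.8
tcp_pos: [0.3894, -0.1187, 0.303]
tool_rot: [0.696, 0.127, -0.695, 0.127]
force: [-0.2, 0.4, 0.3]
opening: 0.093
```

Request:
jog_arm:
  translation:
    - [0,-0.73,-0.67]
    - [0,-0.73,-0.67]
    - [0,-0.73,-0.67]
    - [0,-0.73,-0.67]
    - [0,-0.73,-0.67]
    - [0,-0.73,-0.67]
    - [0,-0.73,-0.67]
    - [0,-0.3,-0.3]
  dr:
    - [0,0,0]
    - [0,0,0]
    - [0,0,0]
    - [0,0,0]
    - [0,0,0]
    - [0,0,0]
    - [0,0,0]
    - [0,0,0]

```text
t: 3.8
tcp_pos: [0.4719, 0.0863, 0.3028]
tool_rot: [0.695, 0.128, -0.695, 0.128]
force: [0.4, -0.2, -0.0]
opening: 0.093
```

```bash
python3 st.py
```

```text
t 3.8 tcp [0.4719 0.0863 0.3028] grasp [0.4719 0.0863 0.2378] q [ 0.074 -0.2    1.811  0.     1.531  1.281]
axes
 [[-0.000e+00  3.554e-01 -9.347e-01]
 [ 1.000e-04 -9.347e-01 -3.554e-01]
 [-1.000e+00 -1.000e-04 -0.000e+00]]
F [ 0.44 -0.16 -0.  ] M [ 0.014 -0.005 -0.026] open 0.093
shift to target (tool, 0.03 units) [ 3.092 -0.48  -0.488]
tilt fix (tool, 10deg) [-0.    -0.     0.001]
```

Request:
jog_arm:
  translation:
    - [0,-0.48,-0.49]
    - [0.5,0,0]
    - [0.5,0,0]
    - [0.5,0,0]
    - [0.5,0,0]
    - [0.4,0,0]
    - [0,0,0]
  dr:
    - [0,0,0]
    - [0,0,0]
    - [0,0,0]
    - [0,0,0]
    - [0,0,0]
    - [0,0,0]
    - [0,0,0]

```text
t: 4.68
tcp_pos: [0.4797, 0.1036, 0.2294]
tool_rot: [-0.695, -0.127, 0.696, -0.127]
force: [0.4, 0.9, 0.1]
opening: 0.093
```

```bash
python3 st.py
cat > pic.py <<'E'
import sys
from h import *
from rig import capture,sense
R={"scene":(290,200),"top":(201,201)}
for n in R:
    c=capture(n);cr=c["img"][R[n][1]-55:R[n][1]+50,R[n][0]-50:R[n][0]+50]
    cv2.imwrite(f"pics/{sys.argv[1]}_{n}.png",cv2.resize(cr,None,fx=5,fy=5,interpolation=cv2.INTER_CUBIC))
E
python3 pic.py p1
```

```text
t 4.67 tcp [0.4797 0.1036 0.2294] grasp [0.4795 0.1036 0.1644] q [ 0.108 -0.12   1.874 -0.     1.389  1.317]
axes
 [[-2.200e-03  3.538e-01 -9.353e-01]
 [-3.000e-04 -9.353e-01 -3.538e-01]
 [-1.000e+00 -5.000e-04  2.200e-03]]
F [0.38 0.86 0.06] M [-0.004  0.033  0.003] open 0.093
shift to target (tool, 0.03 units) [ 0.646 -0.031 -0.048]
tilt fix (tool, 10deg) [-0.     0.012  0.003]
```

View pics/p1_scene.png

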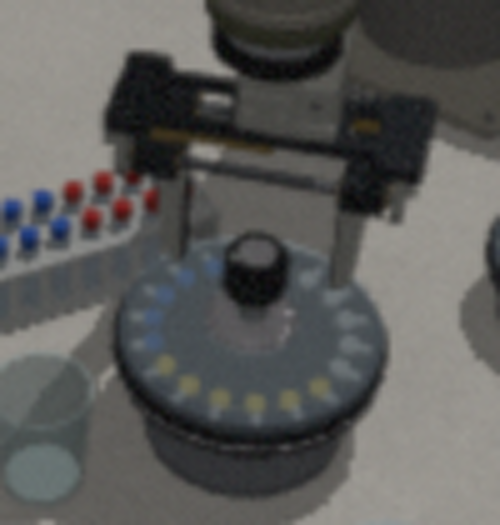

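View pics/p1_top.png

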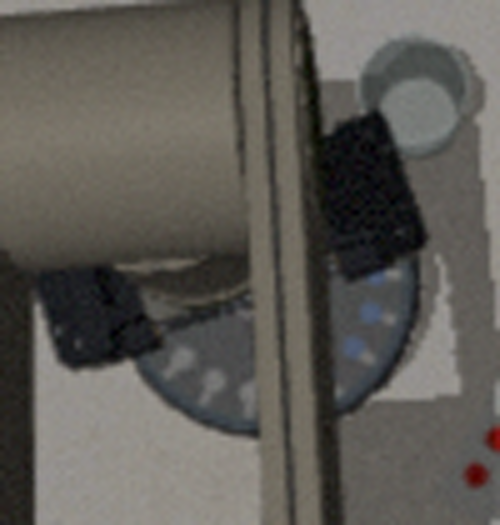

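The open fingers straddle the knob at about (255,268), with the tips near (185,250) and (342,285). I'll descend and grip.

Request:
jog_arm:
  translation:
    - [0.4,-0.03,-0.05]
    - [0.23,0,0]
    - [0,0,0]
    - [0,0,0]
  dr:
    - [0,0,0]
    - [0,0,0]
    - [0,0,0]
    - [0,0,0]

```text
t: 5.28
tcp_pos: [0.4815, 0.1052, 0.2119]
tool_rot: [-0.696, -0.127, 0.696, -0.127]
force: [-0.2, 0.2, 1.1]
opening: 0.0927
```

Request:
jog_arm:
  translation:
    - [0,0,0]
    - [0,0,0]
    - [0,0,0]
    - [0,0,0]
    - [0,0,0]
    - [0,0,0]
    - [0,0,0]
    - [0,0,0]
  dr:
    - [0,0,0]
    - [0,0,0]
    - [0,0,0]
    - [0,0,0]
    - [0,0,0]
    - [0,0,0]
    - [0,0,0]
    - [0,0,0]
  hand: 0
  grip_force: 12

```text
t: 6.28
tcp_pos: [0.4817, 0.1048, 0.212]
tool_rot: [0.696, 0.127, -0.695, 0.127]
force: [0.4, -5.9, 1.1]
opening: 0.0399
```

```bash
python3 st.py
```

```text
t 6.28 tcp [0.4817 0.1048 0.212 ] grasp [0.4817 0.1047 0.147 ] q [ 1.110e-01 -1.000e-01  1.889e+00 -1.000e-03  1.352e+00  1.320e+00]
axes
 [[ 5.000e-04  3.537e-01 -9.354e-01]
 [-7.000e-04 -9.354e-01 -3.537e-01]
 [-1.000e+00  9.000e-04 -2.000e-04]]
F [ 0.44 -5.93  1.05] M [-0.776 -0.189 -0.026] open 0.0399
shift to target (tool, 0.03 units) [ 0.066 -0.022  0.034]
tilt fix (tool, 10deg) [-0.    -0.001 -0.005]
```

Request:
jog_arm:
  translation:
    - [0,0.03,0]
    - [0,0,0]
    - [0,0,0]
  dr:
    - [0,0,0]
    - [0,0,0]
    - [0,0,0]

```text
t: 6.65
tcp_pos: [0.4817, 0.1045, 0.2119]
tool_rot: [-0.696, -0.127, 0.696, -0.127]
force: [-0.0, -1.1, 1.9]
opening: 0.0392
```

```bash
python3 st.py
```

```text
t 6.65 tcp [0.4817 0.1045 0.2119] grasp [0.4817 0.1046 0.1469] q [ 0.109 -0.099  1.889  0.     1.352  1.318]
axes
 [[-1.000e-04  3.540e-01 -9.352e-01]
 [ 3.000e-04 -9.352e-01 -3.540e-01]
 [-1.000e+00 -3.000e-04 -0.000e+00]]
F [-0.03 -1.1   1.87] M [-0.123  0.08  -0.046] open 0.0392
shift to target (tool, 0.03 units) [ 0.063 -0.028  0.033]
tilt fix (tool, 10deg) [-0.    -0.     0.002]
```

Request:
jog_arm:
  translation:
    - [0,0,0]
    - [0,0,0]
    - [0,0,0]
    - [0,0,0]
    - [0,0,0]
    - [0,0,0]
    - [0,0,0]
    - [0,0,0]
  dr:
    - [-0.6,0,0]
    - [-0.6,0,0]
    - [-0.6,0,0]
    - [-0.6,0,0]
    - [-0.6,0,0]
    - [-0.6,0,0]
    - [-0.6,0,0]
    - [0,0,0]

```text
t: 7.65
tcp_pos: [0.4816, 0.1045, 0.2122]
tool_rot: [-0.603, -0.369, 0.604, -0.368]
force: [-2.0, -0.8, 5.2]
opening: 0.0397
```

```bash
python3 st.py; python3 pic.py p2
```

```text
t 7.65 tcp [0.4816 0.1045 0.2122] grasp [0.4816 0.1045 0.1472] q [ 0.11  -0.1    1.888  0.     1.353  0.584]
axes
 [[-3.000e-04  8.897e-01 -4.566e-01]
 [ 2.000e-04 -4.566e-01 -8.897e-01]
 [-1.000e+00 -4.000e-04  0.000e+00]]
F [-1.95 -0.78  5.22] M [-0.309  0.524  0.016] open 0.0397
shift to target (tool, 0.03 units) [ 0.075 -0.039  0.003]
tilt fix (tool, 10deg) [-0.     0.     0.002]
```

View pics/p2_scene.png

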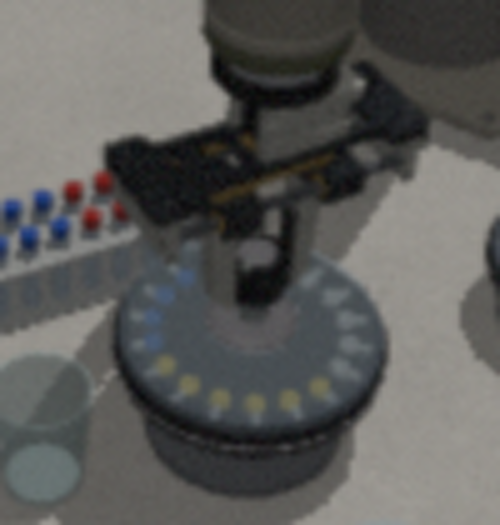

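Request:
jog_arm:
  translation:
    - [0,0,0]
    - [0,0,0]
    - [0,0,0]
    - [0,0,0]
    - [0,0,0]
  dr:
    - [-0.5,0,0]
    - [-0.5,0,0]
    - [-0.5,0,0]
    - [-0.5,0,0]
    - [0,0,0]

```text
t: 8.38
tcp_pos: [0.4816, 0.1045, 0.2124]
tool_rot: [-0.53, -0.468, 0.53, -0.468]
force: [-3.6, -3.0, 8.4]
opening: 0.0398
```

Request:
jog_arm:
  translation:
    - [0,0,0]
    - [0,0,0]
    - [0,0,0]
    - [0,0,0]
    - [0,0,0]
  dr:
    - [-0.5,0,0]
    - [-0.5,0,0]
    - [-0.5,0,0]
    - [-0.5,0,0]
    - [0,0,0]

```text
t: 9.0
tcp_pos: [0.4815, 0.1044, 0.2123]
tool_rot: [0.441, 0.553, -0.441, 0.553]
force: [-4.1, -2.3, 7.1]
opening: 0.0401
```

Request:
jog_arm:
  translation:
    - [0,-0.02,0]
    - [0,0,0]
    - [0,0,0]
    - [0,0,0]
    - [0,0,0]
  dr:
    - [-0.5,0,0]
    - [-0.5,0,0]
    - [-0.5,0,0]
    - [-0.5,0,0]
    - [0,0,0]

```text
t: 9.62
tcp_pos: [0.4811, 0.1044, 0.2116]
tool_rot: [0.339, 0.621, -0.339, 0.621]
force: [1.6, -1.4, -1.2]
opening: 0.0396
```

Request:
jog_arm:
  translation:
    - [0,0,0]
    - [0,0,0]
    - [0,0,0]
    - [0,0,0]
    - [0,0,0]
  dr:
    - [-0.5,0,0]
    - [-0.5,0,0]
    - [-0.5,0,0]
    - [-0.5,0,0]
    - [0,0,0]

```text
t: 10.25
tcp_pos: [0.4811, 0.1042, 0.2115]
tool_rot: [0.227, 0.67, -0.227, 0.67]
force: [1.6, -1.1, -1.0]
opening: 0.0398
```

```bash
python3 st.py
```

```text
t 10.25 tcp [0.4811 0.1042 0.2115] grasp [0.4811 0.1042 0.1465] q [ 0.109 -0.101  1.891 -0.     1.352 -0.809]
axes
 [[-3.000e-04  6.074e-01  7.944e-01]
 [-1.000e-04  7.944e-01 -6.074e-01]
 [-1.000e+00 -3.000e-04 -2.000e-04]]
F [ 1.59 -1.13 -1.  ] M [-0.372 -0.351  0.045] open 0.0398
shift to target (tool, 0.03 units) [ 0.049  0.01  -0.031]
tilt fix (tool, 10deg) [ 0.    -0.001  0.002]
```

Fz flipped from +8 N to about −1.2 N, the screw's weight. So it has run off the thread and is being held up by the grip. I'll press down next.

Request:
jog_arm:
  translation:
    - [0.05,0,0]
    - [0.05,0,0]
    - [0,0,0]
  dr:
    - [0,0,0]
    - [0,0,0]
    - [0,0,0]

```text
t: 10.62
tcp_pos: [0.4811, 0.1042, 0.2088]
tool_rot: [0.226, 0.67, -0.226, 0.67]
force: [1.6, -1.7, -0.5]
opening: 0.0397
```

Request:
jog_arm:
  translation:
    - [0.03,0,0]
    - [0.03,0,0]
    - [0,0,0]
  dr:
    - [0,0,0]
    - [0,0,0]
    - [0,0,0]

```text
t: 11.0
tcp_pos: [0.4814, 0.1042, 0.2081]
tool_rot: [0.226, 0.67, -0.226, 0.67]
force: [-3.5, -3.1, 8.1]
opening: 0.0401
```

Request:
jog_arm:
  translation:
    - [0.03,0,0]
    - [0,0,0]
  dr:
    - [0,0,0]
    - [0,0,0]

```text
t: 11.25
tcp_pos: [0.4816, 0.1041, 0.2078]
tool_rot: [0.226, 0.67, -0.226, 0.67]
force: [-4.5, -2.9, 11.6]
opening: 0.04
```

The hand went down about 3 mm freely, then met the thread. I'll open to seat the screw fully and check the height in the picture.

Request:
jog_arm:
  translation:
    - [0,0,0]
    - [0,0,0]
    - [0,0,0]
    - [0,0,0]
    - [0,0,0]
    - [0,0,0]
  dr:
    - [0,0,0]
    - [0,0,0]
    - [0,0,0]
    - [0,0,0]
    - [0,0,0]
    - [0,0,0]
  hand: 100

```text
t: 12.0
tcp_pos: [0.4812, 0.1043, 0.2061]
tool_rot: [0.226, 0.67, -0.226, 0.67]
force: [-0.3, -0.7, -0.8]
opening: 0.0917
```

```bash
python3 st.py; python3 pic.py p3
cat > ht.py <<'E'
from h import *
from rig import capture
a=cv2.imread("pics/scene0.png").astype(np.float32);c=capture("scene");b=c["img"];cv2.imwrite("pics/scene_ht.png",b);b=b.astype(np.float32)
X=lambda z:proj(c,[[.4813,.1042,z]])[0]
print("px/mm of z",(X(.140)-X(.145))/5)
x0,y0=np.int32(X(.145));
def sh(cx,cy,w,h):
    A=cv2.resize(a[cy-h:cy+h,cx-w:cx+w],None,fx=10,fy=10,interpolation=cv2.INTER_CUBIC)
    B=cv2.resize(b[cy-h-6:cy+h+6,cx-w-6:cx+w+6],None,fx=10,fy=10,interpolation=cv2.INTER_CUBIC)
    r=cv2.matchTemplate(B,A,cv2.TM_CCOEFF_NORMED);_,v,_,p=cv2.minMaxLoc(r);return (np.array(p)/10-6,round(v,3))
print("knob shift",sh(x0,y0,7,8),"top",sh(x0,y0-3,7,5),"front rim ref",sh(x0,y0+28,18,6))
E
python3 ht.py
```

```text
t 12.0 tcp [0.4812 0.1043 0.2061] grasp [0.4812 0.1043 0.1411] q [ 0.109 -0.095  1.896  0.     1.341 -0.811]
axes
 [[ 0.      0.6056  0.7958]
 [ 0.      0.7958 -0.6056]
 [-1.      0.     -0.    ]]
F [-0.32 -0.7  -0.79] M [-0.021 -0.141 -0.032] open 0.0917
shift to target (tool, 0.03 units) [-0.129  0.006 -0.033]
tilt fix (tool, 10deg) [-0. -0. -0.]
px/mm of z [-0.020543    0.22971826]
knob shift (array([-0.1, -6. ]), 0.421) top (array([ 0., -6.]), 0.41) front rim ref (array([0., 0.]), 0.994)
```

View pics/p3_scene.png

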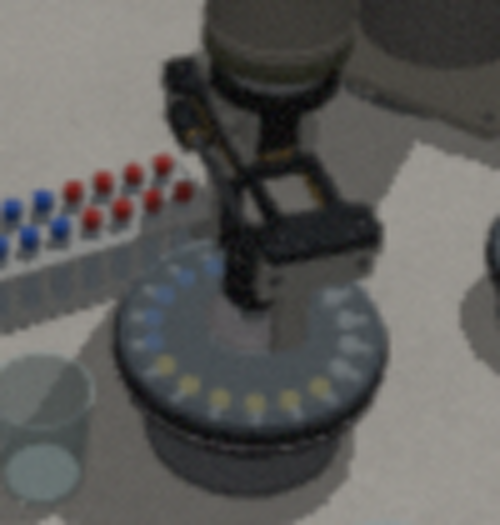

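Request:
jog_arm:
  translation:
    - [-1,0,0]
    - [-1,0,0]
    - [-1,0,0]
    - [-1,0,0]
    - [-1,0,0]
    - [0,0,0]
  dr:
    - [0,0,0]
    - [0,0,0]
    - [0,0,0]
    - [0,0,0]
    - [0,0,0]
    - [0,0,0]

```text
t: 12.9
tcp_pos: [0.4822, 0.1044, 0.359]
tool_rot: [0.227, 0.668, -0.225, 0.672]
force: [0.5, -0.1, 0.2]
opening: 0.0932
```

```bash
python3 pic.py p4;python3 ht.py
```

```text
px/mm of z [-0.020543    0.22971826]
knob shift (array([0.2, 0.6]), 0.893) top (array([0.5, 0.9]), 0.829) front rim ref (array([0., 0.]), 0.994)
```

View pics/p4_scene.png

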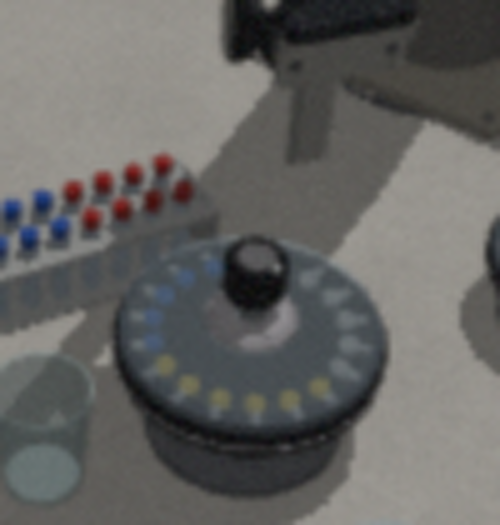

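The knob now sits 0.6 to 0.9 px lower, which is 3 to 4 mm, so the drop is confirmed. I'll regrip for the forward turn.

Request:
jog_arm:
  translation:
    - [1,0,0]
    - [1,0,0]
    - [1,0,0]
    - [1,0,0]
    - [0.7,0,0]
    - [0.3,0,0]
    - [0,0,0]
  dr:
    - [0,0,0]
    - [0,0,0]
    - [0,0,0]
    - [0,0,0]
    - [0,0,0]
    - [0,0,0]
    - [0,0,0]

```text
t: 13.92
tcp_pos: [0.4805, 0.1042, 0.2051]
tool_rot: [0.226, 0.671, -0.226, 0.669]
force: [-0.4, -0.3, 0.3]
opening: 0.0926
```

Request:
jog_arm:
  translation:
    - [0,0,0]
    - [0,0,0]
    - [0,0,0]
    - [0,0,0]
    - [0,0,0]
    - [0,0,0]
    - [0,0,0]
    - [0,0,0]
  dr:
    - [0,0,0]
    - [0,0,0]
    - [0,0,0]
    - [0,0,0]
    - [0,0,0]
    - [0,0,0]
    - [0,0,0]
    - [0,0,0]
  hand: 0

```text
t: 14.92
tcp_pos: [0.4812, 0.1043, 0.2061]
tool_rot: [0.226, 0.67, -0.226, 0.67]
force: [-0.8, 0.6, -0.4]
opening: 0.0397
```

```bash
python3 st.py .4813 .1043 .1405
```

```text
t 14.93 tcp [0.4812 0.1043 0.2061] grasp [0.4812 0.1043 0.1411] q [ 0.109 -0.095  1.896  0.     1.341 -0.811]
axes
 [[-0.000e+00  6.056e-01  7.958e-01]
 [ 1.000e-04  7.958e-01 -6.056e-01]
 [-1.000e+00  0.000e+00 -1.000e-04]]
F [-0.79  0.6  -0.41] M [ 0.109 -0.136 -0.   ] open 0.0397
shift to target (tool, 0.03 units) [0.021 0.003 0.003]
tilt fix (tool, 10deg) [ 0. -0. -0.]
```

Request:
jog_arm:
  translation:
    - [0.0037,0,0]
    - [0.0037,0,0]
    - [0.0037,0,0]
    - [0.0037,0,0]
    - [0.0037,0,0]
    - [0.0037,0,0]
    - [0.0037,0,0]
    - [0.0037,0,0]
  dr:
    - [0.8,0,0]
    - [0.8,0,0]
    - [0.8,0,0]
    - [0.8,0,0]
    - [0.8,0,0]
    - [0.8,0,0]
    - [0.8,0,0]
    - [0.8,0,0]

```text
t: 15.92
tcp_pos: [0.4815, 0.1044, 0.2053]
tool_rot: [0.548, 0.447, -0.547, 0.447]
force: [0.7, 0.8, -0.5]
opening: 0.04
```

```bash
python3 st.py .4813 .1043 .1405
```

```text
t 15.93 tcp [0.4815 0.1044 0.2053] grasp [0.4815 0.1044 0.1403] q [ 0.109 -0.094  1.897  0.     1.339  0.31 ]
axes
 [[ 8.000e-04  9.798e-01 -1.999e-01]
 [ 3.000e-04 -1.999e-01 -9.798e-01]
 [-1.000e+00  8.000e-04 -4.000e-04]]
F [ 0.73  0.8  -0.52] M [ 0.068 -0.396  0.064] open 0.04
shift to target (tool, 0.03 units) [-0.005 -0.007  0.005]
tilt fix (tool, 10deg) [-0.    -0.003 -0.004]
```

Forces are near zero and the turn tracks well. I'll carry on.

Request:
jog_arm:
  translation:
    - [0.0037,0,0]
    - [0.0037,0,0]
    - [0.0037,0,0]
    - [0.0037,0,0]
    - [0.0037,0,0]
    - [0.0037,0,0]
    - [0.0037,0,0]
    - [0.0037,0,0]
  dr:
    - [0.8,0,0]
    - [0.8,0,0]
    - [0.8,0,0]
    - [0.8,0,0]
    - [0.8,0,0]
    - [0.8,0,0]
    - [0.8,0,0]
    - [0.8,0,0]

```text
t: 16.92
tcp_pos: [0.4817, 0.1041, 0.2045]
tool_rot: [0.702, 0.089, -0.701, 0.089]
force: [3.2, -0.4, -1.5]
opening: 0.0399
```

Request:
jog_arm:
  translation:
    - [0.0037,0,0]
    - [0.0037,0,0]
    - [0.0037,0,0]
    - [0.0037,0,0]
    - [0.0037,0,0]
    - [0.0037,0,0]
    - [0.0037,0,0]
    - [0,0,0]
  dr:
    - [0.8,0,0]
    - [0.8,0,0]
    - [0.8,0,0]
    - [0.8,0,0]
    - [0.8,0,0]
    - [0.8,0,0]
    - [0.8,0,0]
    - [0,0,0]

```text
t: 17.92
tcp_pos: [0.4816, 0.1039, 0.2037]
tool_rot: [0.662, -0.249, -0.661, -0.249]
force: [3.5, -1.9, -1.2]
opening: 0.0398
```

```bash
python3 st.py .4813 .1043 .1405
```

```text
t 17.93 tcp [0.4816 0.1039 0.2037] grasp [0.4816 0.1039 0.1387] q [ 1.090e-01 -9.300e-02  1.898e+00 -1.000e-03  1.335e+00  2.399e+00]
axes
 [[ 1.000e-03 -6.591e-01 -7.520e-01]
 [-5.000e-04 -7.520e-01  6.591e-01]
 [-1.000e+00 -3.000e-04 -1.100e-03]]
F [ 3.51 -1.87 -1.25] M [-0.263 -0.562 -0.044] open 0.0398
shift to target (tool, 0.03 units) [-0.06  -0.002  0.017]
tilt fix (tool, 10deg) [-0.    -0.006  0.002]
```

Request:
jog_arm:
  translation:
    - [0,0,0]
    - [0,0,0]
    - [0,0,0]
    - [0,0,0]
    - [0,0,0]
  dr:
    - [0,0,0]
    - [0,0,0]
    - [0,0,0]
    - [0,0,0]
    - [0,0,0]
  hand: 90

```text
t: 18.55
tcp_pos: [0.4812, 0.1043, 0.2036]
tool_rot: [-0.662, 0.249, 0.662, 0.249]
force: [-0.2, 0.5, -0.4]
opening: 0.0822
```

Request:
jog_arm:
  translation:
    - [0,0,0]
    - [0,0,0]
    - [0,0,0]
    - [0,0,0]
    - [0,0,0]
    - [0,0,0]
    - [0,0,0]
    - [0,0,0]
  dr:
    - [-0.9,0,0]
    - [-0.9,0,0]
    - [-0.9,0,0]
    - [-0.9,0,0]
    - [-0.9,0,0]
    - [-0.9,0,0]
    - [-0.9,0,0]
    - [-0.9,0,0]

```text
t: 19.55
tcp_pos: [0.4812, 0.1043, 0.2036]
tool_rot: [0.681, 0.189, -0.681, 0.189]
force: [0.6, -0.9, 0.6]
opening: 0.0838
```

```bash
python3 st.py .4813 .1043 .1375; python3 pic.py p5;python3 ht.py
```

```text
t 19.55 tcp [0.4812 0.1043 0.2036] grasp [0.4812 0.1043 0.1386] q [ 0.109 -0.093  1.898  0.     1.336  1.138]
axes
 [[ 0.000e+00  5.156e-01 -8.569e-01]
 [ 0.000e+00 -8.569e-01 -5.156e-01]
 [-1.000e+00 -0.000e+00 -1.000e-04]]
F [ 0.56 -0.86  0.58] M [-0.02   0.014  0.036] open 0.0838
shift to target (tool, 0.03 units) [ 0.037  0.001 -0.004]
tilt fix (tool, 10deg) [ 0. -0.  0.]
px/mm of z [-0.020543    0.22971826]
knob shift (array([0.1, 1.2]), 0.92) top (array([0.1, 1.3]), 0.855) front rim ref (array([0., 0.]), 0.995)
```

View pics/p5_scene.png

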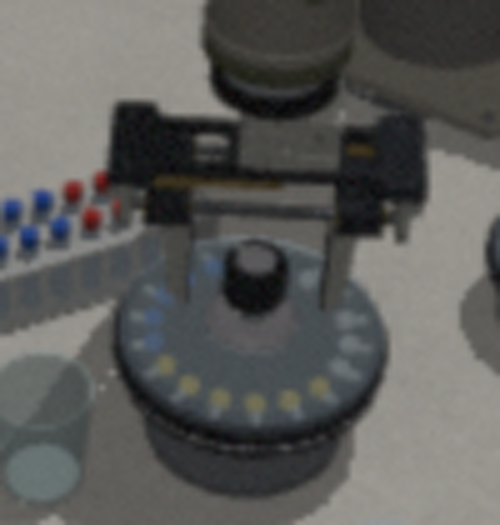

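The knob sits about 1.25 px lower, or 5.4 mm, which puts lift near 7 mm as expected. I'll finish rotating back and regrip.

Request:
jog_arm:
  translation:
    - [0.03,0,0]
    - [0,0,0]
    - [0,0,0]
    - [0,0,0]
    - [0,0,0]
    - [0,0,0]
    - [0,0,0]
    - [0,0,0]
  dr:
    - [-0.9,0,0]
    - [-0.9,0,0]
    - [-0.9,0,0]
    - [-0.9,0,0]
    - [-0.9,0,0]
    - [-0.9,0,0]
    - [-0.9,0,0]
    - [-0.9,0,0]

```text
t: 20.7
tcp_pos: [0.4812, 0.1042, 0.2027]
tool_rot: [0.441, 0.553, -0.441, 0.553]
force: [0.2, -0.2, 0.9]
opening: 0.0839
```

Request:
jog_arm:
  translation:
    - [0,0,0]
    - [0,0,0]
    - [0,0,0]
    - [0,0,0]
    - [0,0,0]
    - [0,0,0]
    - [0,0,0]
    - [0,0,0]
  dr:
    - [-0.9,0,0]
    - [-0.9,0,0]
    - [-0.9,0,0]
    - [-0.9,0,0]
    - [-0.9,0,0]
    - [-0.9,0,0]
    - [-0.6,0,0]
    - [0,0,0]

```text
t: 21.7
tcp_pos: [0.4812, 0.1043, 0.2027]
tool_rot: [0.107, 0.699, -0.107, 0.699]
force: [-0.0, 0.7, 0.2]
opening: 0.0838
```

Request:
jog_arm:
  translation:
    - [0,0,0]
    - [0,0,0]
    - [0,0,0]
    - [0,0,0]
    - [0,0,0]
    - [0,0,0]
    - [0,0,0]
    - [0,0,0]
  dr:
    - [0,0,0]
    - [0,0,0]
    - [0,0,0]
    - [0,0,0]
    - [0,0,0]
    - [0,0,0]
    - [0,0,0]
    - [0,0,0]
  hand: 0

```text
t: 22.7
tcp_pos: [0.4812, 0.1042, 0.2027]
tool_rot: [0.106, 0.699, -0.106, 0.699]
force: [-0.8, -0.6, -0.2]
opening: 0.0395
```

```bash
python3 st.py .4813 .1043 .1375
```

```text
t 22.7 tcp [0.4812 0.1042 0.2027] grasp [0.4812 0.1042 0.1377] q [ 0.109 -0.092  1.899 -0.     1.334 -1.16 ]
axes
 [[-1.000e-04  2.969e-01  9.549e-01]
 [-1.000e-04  9.549e-01 -2.969e-01]
 [-1.000e+00 -1.000e-04 -0.000e+00]]
F [-0.79 -0.56 -0.15] M [-0.059 -0.096  0.006] open 0.0395
shift to target (tool, 0.03 units) [0.006 0.004 0.003]
tilt fix (tool, 10deg) [-0.    -0.     0.001]
```

Now the last 204° forward.

Request:
jog_arm:
  translation:
    - [0.0037,0,0]
    - [0.0037,0,0]
    - [0.0037,0,0]
    - [0.0037,0,0]
    - [0.0037,0,0]
    - [0.0037,0,0]
    - [0.0037,0,0]
    - [0.0037,0,0]
  dr:
    - [0.8,0,0]
    - [0.8,0,0]
    - [0.8,0,0]
    - [0.8,0,0]
    - [0.8,0,0]
    - [0.8,0,0]
    - [0.8,0,0]
    - [0.8,0,0]

```text
t: 23.7
tcp_pos: [0.4814, 0.1044, 0.2019]
tool_rot: [0.462, 0.535, -0.461, 0.536]
force: [0.5, 0.5, -1.1]
opening: 0.0394
```

Request:
jog_arm:
  translation:
    - [0.0037,0,0]
    - [0.0037,0,0]
    - [0.0037,0,0]
    - [0.0037,0,0]
    - [0.0037,0,0]
    - [0.0037,0,0]
    - [0.0037,0,0]
    - [0.0037,0,0]
  dr:
    - [0.8,0,0]
    - [0.8,0,0]
    - [0.8,0,0]
    - [0.8,0,0]
    - [0.8,0,0]
    - [0.8,0,0]
    - [0.8,0,0]
    - [0.8,0,0]

```text
t: 24.7
tcp_pos: [0.4817, 0.1042, 0.2011]
tool_rot: [0.676, 0.209, -0.675, 0.21]
force: [2.3, -0.7, -0.6]
opening: 0.0395
```

Request:
jog_arm:
  translation:
    - [0.0037,0,0]
    - [0.0037,0,0]
    - [0.0037,0,0]
    - [0.0037,0,0]
    - [0.0037,0,0]
    - [0.0037,0,0]
    - [0.0037,0,0]
    - [0.0037,0,0]
  dr:
    - [0.8,0,0]
    - [0.8,0,0]
    - [0.8,0,0]
    - [0.8,0,0]
    - [0.8,0,0]
    - [0.8,0,0]
    - [0.8,0,0]
    - [0.8,0,0]

```text
t: 25.7
tcp_pos: [0.4816, 0.1039, 0.2002]
tool_rot: [0.684, -0.18, -0.683, -0.18]
force: [1.3, -1.6, -0.6]
opening: 0.04
```

Request:
jog_arm:
  translation:
    - [0.0037,0,0]
    - [0.0018,0,0]
    - [0,0,0]
    - [0,0,0]
    - [0,0,0]
    - [0,0,0]
  dr:
    - [0.8,0,0]
    - [0.4,0,0]
    - [0,0,0]
    - [0,0,0]
    - [0,0,0]
    - [0,0,0]

```text
t: 26.45
tcp_pos: [0.4815, 0.104, 0.2]
tool_rot: [0.662, -0.249, -0.661, -0.249]
force: [4.5, -4.4, -1.4]
opening: 0.04
```

```bash
python3 st.py .4813 .1043 .135;python3 pic.py p6;python3 ht.py
```

```text
t 26.45 tcp [0.4815 0.104  0.2   ] grasp [0.4815 0.104  0.135 ] q [ 0.109 -0.089  1.902 -0.     1.328  2.4  ]
axes
 [[ 8.000e-04 -6.592e-01 -7.519e-01]
 [-4.000e-04 -7.519e-01  6.592e-01]
 [-1.000e+00 -2.000e-04 -9.000e-04]]
F [ 4.47 -4.36 -1.45] M [-0.644 -0.756  0.022] open 0.04
shift to target (tool, 0.03 units) [ 0.001 -0.002  0.013]
tilt fix (tool, 10deg) [-0.    -0.005  0.001]
px/mm of z [-0.020543    0.22971826]
knob shift (array([-6. ,  1.7]), 0.027) top (array([ 6. , -1.5]), 0.234) front rim ref (array([0., 0.]), 0.994)
```

View pics/p6_scene.png

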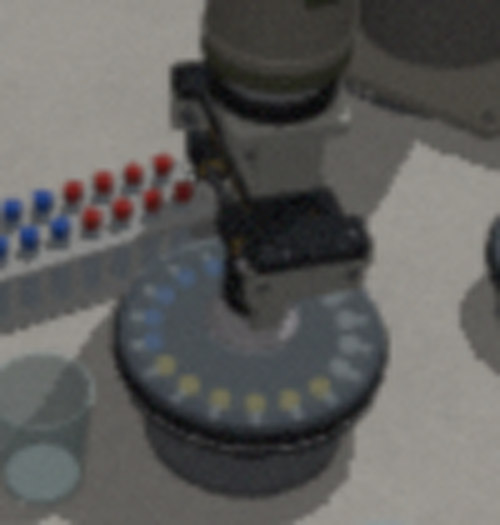

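I'll check the real height with the hand off the knob, then regrip. There is plenty of time.

Request:
jog_arm:
  translation:
    - [0,0,0]
    - [0,0,0]
    - [0,0,0]
    - [0,0,0]
    - [0,0,0]
    - [0,0,0]
  dr:
    - [0,0,0]
    - [0,0,0]
    - [0,0,0]
    - [0,0,0]
    - [0,0,0]
    - [0,0,0]
  hand: 90

```text
t: 27.35
tcp_pos: [0.4812, 0.1043, 0.1999]
tool_rot: [-0.662, 0.249, 0.662, 0.249]
force: [-0.4, 0.7, 0.4]
opening: 0.0834
```

Request:
jog_arm:
  translation:
    - [-1,0,0]
    - [-1,0,0]
    - [-1,0,0]
    - [-1,0,0]
    - [-1,0,0]
    - [0,0,0]
  dr:
    - [0,0,0]
    - [0,0,0]
    - [0,0,0]
    - [0,0,0]
    - [0,0,0]
    - [0,0,0]

```text
t: 28.1
tcp_pos: [0.4823, 0.1044, 0.3528]
tool_rot: [0.663, -0.248, -0.66, -0.25]
force: [0.6, -0.4, -0.7]
opening: 0.0839
```

```bash
python3 pic.py p7;python3 ht.py;python3 ht.py
```

```text
px/mm of z [-0.020543    0.22971826]
knob shift (array([0. , 1.8]), 0.88) top (array([0.2, 2.2]), 0.81) front rim ref (array([0., 0.]), 0.994)
px/mm of z [-0.020543    0.22971826]
knob shift (array([0. , 1.8]), 0.876) top (array([0.2, 2.2]), 0.802) front rim ref (array([0., 0.]), 0.995)
```

View pics/p7_scene.png

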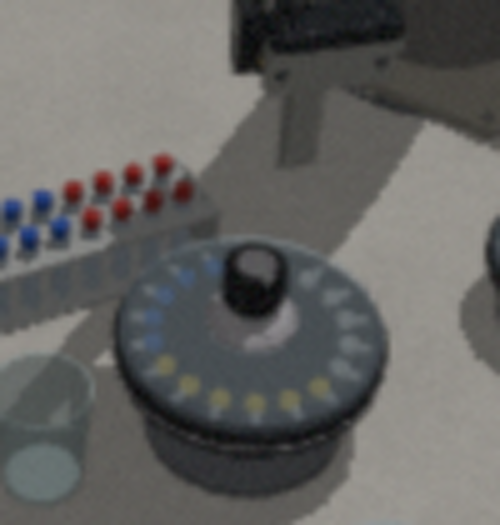

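Shift is 1.8 to 2.2 px, so the knob is about 8.7 mm below its start and lift is about 10 mm. I'll go back down and grip.

Request:
jog_arm:
  translation:
    - [1,0,0]
    - [1,0,0]
    - [1,0,0]
    - [1,0,0]
    - [0.7,0,0]
    - [0.3,0,0]
    - [0,0,0]
    - [0,0,0]
  dr:
    - [0,0,0]
    - [0,0,0]
    - [0,0,0]
    - [0,0,0]
    - [0,0,0]
    - [0,0,0]
    - [0,0,0]
    - [0,0,0]

```text
t: 29.3
tcp_pos: [0.4817, 0.1043, 0.2007]
tool_rot: [0.662, -0.249, -0.661, -0.249]
force: [-0.1, 0.2, -0.5]
opening: 0.0836
```

Request:
jog_arm:
  translation:
    - [0,0,0]
    - [0,0,0]
    - [0,0,0]
    - [0,0,0]
    - [0,0,0]
    - [0,0,0]
    - [0,0,0]
    - [0,0,0]
  dr:
    - [0,0,0]
    - [0,0,0]
    - [0,0,0]
    - [0,0,0]
    - [0,0,0]
    - [0,0,0]
    - [0,0,0]
    - [0,0,0]
  hand: 0
  grip_force: 15

```text
t: 30.3
tcp_pos: [0.4812, 0.1043, 0.1999]
tool_rot: [-0.662, 0.249, 0.662, 0.249]
force: [0.4, -0.3, -0.3]
opening: 0.0398
```

Request:
jog_arm:
  translation:
    - [0,0,0]
    - [0,0,0]
    - [0,0,0]
    - [0,0,0]
  dr:
    - [0,0,0]
    - [0,0,0]
    - [0,0,0]
    - [0,0,0]

```text
t: 30.8
tcp_pos: [0.4812, 0.1043, 0.1999]
tool_rot: [0.662, -0.249, -0.662, -0.249]
force: [-0.1, -0.1, 1.4]
opening: 0.0397
```

```bash
python3 st.py .4813 .1043 .135
python3 - <<'E'
from rig import capture
import cv2
c=capture("scene");cv2.imwrite("pics/end.png",c["img"])
E
```

```text
t 30.8 tcp [0.4812 0.1043 0.1999] grasp [0.4812 0.1043 0.1349] q [ 0.109 -0.089  1.902  0.     1.329  2.4  ]
axes
 [[ 0.     -0.6596 -0.7516]
 [ 0.     -0.7516  0.6596]
 [-1.     -0.     -0.    ]]
F [-0.12 -0.14  1.37] M [ 0.182 -0.044 -0.017] open 0.0397
shift to target (tool, 0.03 units) [-0.004 -0.003 -0.002]
tilt fix (tool, 10deg) [ 0. -0.  0.]
```

View pics/end.png

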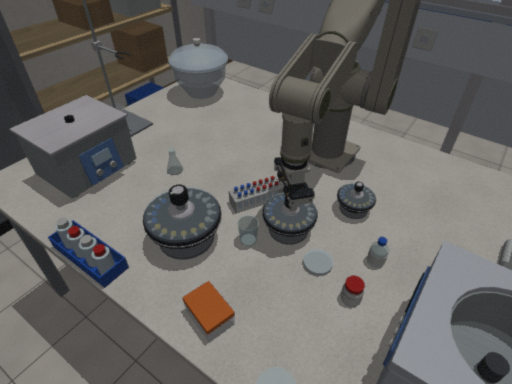

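The gripper holds the middle rotor's knob at about (290,205). Nothing else on the bench has moved.

```bash
python3 -c "from rig import close_job;print(close_job())"
```

```text
the job is handed in; nothing more can be done
None
```

The lid screw of the middle-sized rotor is started and wound in about one turn from the drop. The job was handed in at about 31 s with the fingers still gripping the knob at a commanded 15 N; `close_job` reports no verdict.

- **Backward turn:** I turned the knob back 122°. The upward force on the hand fell from +8 N to about −1 N between 82° and 102°, so the screw ran off the thread there. I pressed down and let go to seat it, and the camera then showed the knob about 3 to 4 mm lower than at the start.
- **Forward turn:** I then turned it forward about 388° in two grips. That is 360° plus about 28° to undo the turning past the drop point, which is known only to within 10° or so.
- **Last checks:**
    - With the hand lifted off, the camera showed the knob about 8 to 9.5 mm below its start. Adding about 1.3 mm of starting depth, worked out from the drop angle, puts the screw lift near 10 mm.
    - After regripping, the opening was 39.7 mm (40 mm knob) and side forces were near zero.
    - The other things on the bench look unmoved in the last picture; I did not measure their positions.
- **Disagreement:** The whole-knob and top-only picture matches differed by 0.4 px, or about 1.7 mm. Their mean agrees with the turn count.

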